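# Pack out a specimen block in a sprung vice and hold it clamped

### The job

The sprung jaw of the small specimen vice stops short of the specimen block. Stand aluminium spacers from the grey mat in the gap, face to face and square between jaw and block, adding one at a time and pulling the jaw in by its black grip to feel, until the jaw closes on them; use no more than that takes. Finish while still holding the jaw pulled in, so that the block is gently but firmly clamped against the stop, and leave the bottle, dish, slide box and jar where they are.

Things in the scene. Friction and masses are not known exactly. Their poses are not given: they have to be found in the camera images.
- vice: grey specimen vice fixed to the bench. Bed 56 mm (x) by 190 mm (y, from -85 to +105 mm), its top 12 mm above the origin. Origin: on the bench, under the bed's centre line. Along its y lie, from -y to +y: stop, specimen, open gap, sprung jaw, and at y = 90 to 104 mm a 52 mm high end block behind the jaw
- gap (a point): fixed point on the bed's top, on its centre line, at y = +15 mm in the vice's frame (in the gap region); axes as the vice's
- jaw: sprung steel jaw, 44 mm (x) by 24 mm (y) by 37 mm tall, black grip on top. Origin: on the bed's top, centre line, in the plane of its clamping face (looks to the vice's -y; the body extends 24 mm to +y). Released, the spring holds it open, origin at y = +45 mm in the vice's frame; it pulls in at most 24 mm towards -y, to its own end stop. Spring: 3 N open, rising 0.15 N per mm
- jaw_grip (a point): centre of the top face of the jaw's black grip: a block 24 mm (vice's x) by 16 mm (vice's y), standing 23 mm above the jaw's top (72 mm above the bench), to be pinched from above across its 24 mm; moves with the jaw
- stop: grey fixed stop block on the bed, 44 mm (x) by 24 mm (y) by 38 mm tall, in another place along the bed in each start but always fixed; axes parallel to the vice's. Origin: on the bed's top, on the centre line, in the plane of the face that looks to +y; its body extends 24 mm to -y
- specimen: loose specimen: wooden block with a wax top, 44 mm (x) by 28 mm thick (y) by 36 mm tall, about 60 g, standing on the bed against the stop. Origin: centre of its underside. Between its +y face and the jaw pulled fully in there are 17 to 46 mm: two or three spacers do it
- spacer0: plain aluminium spacer plate, one of four alike: 44 mm (its x) by 16 mm thick (its y) by 36 mm tall (its z), about 70 g, with a full-height grip ear, 5 mm long and 6 mm thick, in the middle of either end (54 mm over the ears, along its x, to grip from above); stands on edge, loose, on the 4 mm thick grey mat. Origin: centre of its underside
- spacer1: plain aluminium spacer plate, one of four alike: 44 mm (its x) by 16 mm thick (its y) by 36 mm tall (its z), about 70 g, with a full-height grip ear, 5 mm long and 6 mm thick, in the middle of either end (54 mm over the ears, along its x, to grip from above); stands on edge, loose, on the 4 mm thick grey mat. Origin: centre of its underside
- spacer2: plain aluminium spacer plate, one of four alike: 44 mm (its x) by 16 mm thick (its y) by 36 mm tall (its z), about 70 g, with a full-height grip ear, 5 mm long and 6 mm thick, in the middle of either end (54 mm over the ears, along its x, to grip from above); stands on edge, loose, on the 4 mm thick grey mat. Origin: centre of its underside
- spacer3: plain aluminium spacer plate, one of four alike: 44 mm (its x) by 16 mm thick (its y) by 36 mm tall (its z), about 70 g, with a full-height grip ear, 5 mm long and 6 mm thick, in the middle of either end (54 mm over the ears, along its x, to grip from above); stands on edge, loose, on the 4 mm thick grey mat. Origin: centre of its underside
- bottle: bystander: amber glass bottle, 40 mm across, 85 mm tall, loose. Origin: centre of its underside
- dish: bystander: low open glass dish, 84 mm across, 15 mm tall, loose. Origin: centre of its underside
- slidebox: bystander: grey plastic slide box, 80 by 35 by 30 mm tall, loose. Origin: centre of its underside
- jar: bystander: glass jar with steel lid, 56 mm across, 70 mm tall, loose. Origin: centre of its underside

How it is judged:
On the way:
1. a first spacer stands square in the gap, let go (((x of spacer0 in the frame of vice between -0.015 and 0.015 m and angle between spacer0's own z axis and vertical below 0.17 rad and angle between the x axis of spacer0 and the x axis of vice, either way round below 0.17 rad and z of spacer0 in the frame of vice below 0.018 m and y of spacer0 in the frame of vice between -0.035 and 0.05 m and contact force between the fingers and spacer0 below 0.2 N) or (x of spacer1 in the frame of vice between -0.015 and 0.015 m and angle between spacer1's own z axis and vertical below 0.17 rad and angle between the x axis of spacer1 and the x axis of vice, either way round below 0.17 rad and z of spacer1 in the frame of vice below 0.018 m and y of spacer1 in the frame of vice between -0.035 and 0.05 m and contact force between the fingers and spacer1 below 0.2 N) or (x of spacer2 in the frame of vice between -0.015 and 0.015 m and angle between spacer2's own z axis and vertical below 0.17 rad and angle between the x axis of spacer2 and the x axis of vice, either way round below 0.17 rad and z of spacer2 in the frame of vice below 0.018 m and y of spacer2 in the frame of vice between -0.035 and 0.05 m and contact force between the fingers and spacer2 below 0.2 N) or (x of spacer3 in the frame of vice between -0.015 and 0.015 m and angle between spacer3's own z axis and vertical below 0.17 rad and angle between the x axis of spacer3 and the x axis of vice, either way round below 0.17 rad and z of spacer3 in the frame of vice below 0.018 m and y of spacer3 in the frame of vice between -0.035 and 0.05 m and contact force between the fingers and spacer3 below 0.2 N))), for 0.2 s.
At the end, for the whole second after the job is handed in: fingers hold the jaw, 5 mm or more in from open; jaw on spacer, spacer on specimen, specimen on stop each over 4 N; these upright and square within 10 degrees, within 15 mm of the vice's centre line; unused spacers over 90 mm from the gap; fingers off spacers and specimen (contact force between the fingers and jaw above 2 N and (contact force between jaw and spacer0 above 4 N or contact force between jaw and spacer1 above 4 N or contact force between jaw and spacer2 above 4 N or contact force between jaw and spacer3 above 4 N) and (contact force between specimen and spacer0 above 4 N or contact force between specimen and spacer1 above 4 N or contact force between specimen and spacer2 above 4 N or contact force between specimen and spacer3 above 4 N) and contact force between specimen and stop above 4 N and y of jaw in the frame of vice below 0.04 m and angle between specimen's own z axis and vertical below 0.17 rad and x of specimen in the frame of vice between -0.015 and 0.015 m and contact force between the fingers and spacer0 below 0.5 N and contact force between the fingers and spacer1 below 0.5 N and contact force between the fingers and spacer2 below 0.5 N and contact force between the fingers and spacer3 below 0.5 N and contact force between the fingers and specimen below 0.5 N and (horizontal distance between spacer0 and gap above 0.09 m or (x of spacer0 in the frame of vice between -0.015 and 0.015 m and angle between spacer0's own z axis and vertical below 0.17 rad and angle between the x axis of spacer0 and the x axis of vice, either way round below 0.17 rad)) and (horizontal distance between spacer1 and gap above 0.09 m or (x of spacer1 in the frame of vice between -0.015 and 0.015 m and angle between spacer1's own z axis and vertical below 0.17 rad and angle between the x axis of spacer1 and the x axis of vice, either way round below 0.17 rad)) and (horizontal distance between spacer2 and gap above 0.09 m or (x of spacer2 in the frame of vice between -0.015 and 0.015 m and angle between spacer2's own z axis and vertical below 0.17 rad and angle between the x axis of spacer2 and the x axis of vice, either way round below 0.17 rad)) and (horizontal distance between spacer3 and gap above 0.09 m or (x of spacer3 in the frame of vice between -0.015 and 0.015 m and angle between spacer3's own z axis and vertical below 0.17 rad and angle between the x axis of spacer3 and the x axis of vice, either way round below 0.17 rad))); the arm keeps its last pose, push and grip.
It fails at once if the specimen is pressed against the stop with more than 45 N (contact force between specimen and stop above 45 N).
It fails at once if the amber bottle is moved more than 30 mm (distance of bottle from where it was at the start of the episode above 0.03 m).
It fails at once if the glass dish is moved more than 30 mm (distance of dish from where it was at the start of the episode above 0.03 m).
It fails at once if the slide box is moved more than 30 mm (distance of slidebox from where it was at the start of the episode above 0.03 m).
It fails at once if the glass jar is moved more than 30 mm (distance of jar from where it was at the start of the episode above 0.03 m).
It also fails if it takes over 72 s, if anything falls off the work surface, if the arm or the gripper's body presses on something with over 40 N, if the wrist force passes 120 N, or if a joint passes its speed limit or range.

### The arm

A 6-joint arm with a two-finger parallel gripper is mounted at the origin on the work surface. World frame = base frame: x ahead of the robot, y to its left, z up, the work surface at z = 0. Lengths are in m, angles in rad, forces in N, time in s.
With the tool pointing down it reaches from about 0.4 to 0.825 m from the base axis. Payload 7 kg.
Tool frame: the origin (TCP) lies midway between the tips of the shut fingers; the grasp point (between the pads) lies 19 mm behind it; z points along the fingers, y is the line along which they close (so a half turn about z gives the same grasp; the last joint's range is limited). The gripper opens to 88 mm and grips with 3 to 60 N. Pads are 19 mm wide; open, the fingers measure 130 mm over their backs; the gripper's body (78 mm by 193 mm) begins 47 mm behind the grasp point.
Start: joints at [1.425, 0.359, 0.012, 0, -1.224, -0.288], TCP at [0.284, 0.612, 0.227] pointing down, gripper open.
Joint ranges: [-3.07, 3.07], [-1.43, 2.12], [-1.02, 1.25], [-3.03, 1.67], [-3.05, -0], [-3.03, 3.03]. Speed limits (rad/s): [2.39, 2.39, 3.01, 3.14, 3.14, 3.14].

### API

Orientations are given as [roll, pitch, yaw] about the fixed x, y, z axes, in that order (R = Rz(yaw) Ry(pitch) Rx(roll)).
In Python, from station import arm gives the robot as it stands.
- The arm moves only by the tool servo_tool, never from a script. Its argument "deltas" is a list of rows, each a list of 7 numbers: the closure, from -1 (fully open) to 1 (shut), then the shift along the tool's x, y, z in mm, then the turn, a rotation vector about the tool's x, y, z in degrees. In form: [[gripper, x, y, z, ax, ay, az], ...]. A call has 1 to 20 rows; each row shifts and turns the commanded pose from where the row before left it, along the tool's axes as they then stand; what a row does not reach is not made up. A row lasts 1/12 s, in which the tool goes at most 41.7 mm and 7.16 degrees, less where a joint would pass 70% of its speed; a pose out of reach is approached as far as the arm can. A call is refused whole if a number of a shift passes 41.7 or a number of a turn 7.16, either way. A call with a gripper value outside its range is refused whole. The fingers move at their own pace and stop on an object; "squeeze" is the grip in N (left out, the last holds). Time passes only in rows, so rows that do not move let the fingers close. It gives the time, the measured TCP pose, the force, the opening and the grip force at its end, in the units of the state.
- arm.get_state(): the state, without advancing time (a new reading comes with each control period).
- arm.grab_frame(name): name is "side" or "top" or "wrist"; returns a dict with "color" (400x640x3 uint8, red, green, blue), "K" (3x3 intrinsics, pixels), "position" and "orientation" of the camera in the world. Camera axes: x right, y down, z forward; pixel columns grow to the right and rows downward; lengths in m; the calibration is good to about 2 mm. A picture is of the moment at which its call begins. There is no depth.
- arm.job_done(): hands the job in; it is judged then, once.
Trained networks look in a picture, given as the dict that the camera call returned (one of the last four; its "shot" number tells which), for a name from the list of things; names that differ only in an ending like _2 or _b are one class to them, and where a whole thing is asked for, a point or a joint stands for the part that bears it (a point fixed in the world has none). Each returns a list of dicts, best first, with "conf" (0 to 1); they miss things now and then, are a little off and sometimes report something else, mostly with a low value. They report only what shows in the picture. A call takes as long as a camera call.
- arm.recognise(query, picture): "at" ([x, y, z] in m, in the coordinates of the camera as it stood for that picture, good to about 4 mm: the middle of the surface that is visible of it).
The state is a dict: "t": time; "q": joint angles; "qd": joint speeds; "joint_efforts": joint torques, N m; "eef_pos": TCP position; "ee_rot": TCP orientation; "force": force on the tool from outside, world axes, zero at the start; "moment": the same for the moment, N m; "width": finger opening in m; "gripper_force": force on a finger pad.
Only numpy, scipy, OpenCV 4.12 (cv2) and the standard library are available. Lean on these libraries where they do the work, as an engineer would, in place of code of your own. Each camera call takes 0.05 s, during which the arm holds its last target. There are 200 camera calls.

## Working session

There is one attempt and no reset: what is moved stays moved. The work goes in short steps, Python scripts to look and compute and a tool call to move; the robot and the scene stay as the last step left them, time stands still between calls to the robot, and variables do not carry over. Pictures are saved under pics/ and viewed, at most 10 in all, crops included, and the job is handed in when it is done.

Besides the shell and the picture viewer there is one more tool, called after "Request:" by a JSON object that holds its "fn" and its "kwargs", one argument or row to a line. servo_tool: Moves the arm, as the interface text tells. Its arguments: {"type":"object","properties":{"deltas":{"type":"array","items":{"type":"array","items":{"type":"number"}}},"squeeze":{"type":"number"}},"required":["deltas"]}

```bash
mkdir -p pics; cat > h.py <<'E'
import numpy as np, cv2
from scipy.spatial.transform import Rotation as R
from station import arm
def camR(f):
    o=np.array(f["orientation"],float)
    return o if o.shape==(3,3) else R.from_euler('xyz',o).as_matrix()
def world(f,p): return camR(f)@np.array(p)+np.array(f["position"])
def proj(f,P):
    c=camR(f).T@(np.array(P)-np.array(f["position"])); u=f["K"]@c; return u[:2]/u[2]
def ray(f,uv,z):
    d=camR(f)@np.linalg.inv(f["K"])@np.array([uv[0],uv[1],1.]); p=np.array(f["position"]); return p+d*(z-p[2])/d[2]
def save(f,n): cv2.imwrite(f"pics/{n}.png",cv2.cvtColor(f["color"],cv2.COLOR_RGB2BGR))
E
python3 - <<'E'
from h import *
print(arm.get_state())
for c in ("top","side"):
    f=arm.grab_frame(c); save(f,c+"0"); print(c,f["position"],f["orientation"],np.array(f["K"]).tolist())
    for n in ["vice","jaw","jaw_grip","stop","specimen","spacer0","bottle","dish","slidebox","jar"]:
        for r in arm.recognise(n,f)[:5]:
            w=world(f,r["at"]); print(n,round(r["conf"],2),w.round(3),proj(f,w).round())
E
```

```text
{'t': 0.0, 'q': array([ 1.42510592e+00,  3.59412739e-01,  1.10574012e-02, -3.65686527e-04,
       -1.22414917e+00, -2.88125267e-01]), 'qd': array([-0.00094186, -0.00028864,  0.00084623,  0.0017654 , -0.00160442,
       -0.00212708]), 'joint_efforts': array([-3.95219777e-04, -5.82717597e+01,  2.93045783e+01,  6.99737549e+00,
        6.94096714e-03, -1.48094314e-04]), 'eef_pos': array([0.28352179, 0.61200505, 0.22560257]), 'ee_rot': array([ 3.13985719e+00, -1.55842182e-04, -4.33940069e-01]), 'force': array([ 0.06903133,  0.1164    , -0.59297687]), 'moment': array([ 0.00174273, -0.02226886, -0.02192825]), 'gripper_force': 0.0, 'width': 0.08750214362090171}
top [0.43610349 0.01989538 0.98575548] [-3.00570978 -0.01527231 -1.54256225] [[365.62013399393237, 0.0, 322.9914735534132], [0.0, 365.62013399393237, 193.68438348953043], [0.0, 0.0, 1.0]]
vice 0.6 [ 0.561 -0.082  0.012] [356. 198.]
jaw 0.66 [ 0.559 -0.056  0.048] [348. 197.]
jaw_grip 0.65 [ 0.555 -0.057  0.052] [349. 198.]
stop 0.69 [ 0.565 -0.153  0.049] [386. 196.]
specimen 0.7 [ 0.566 -0.128  0.051] [376. 194.]
spacer0 0.64 [0.492 
[... 510 characters left out ...]
0.0, 410.9993485348221, 205.9165390024858], [0.0, 0.0, 1.0]]
vice 0.68 [ 0.556 -0.077  0.012] [328. 248.]
jaw 0.82 [ 0.56  -0.071  0.048] [329. 235.]
jaw_grip 0.71 [ 0.567 -0.071  0.046] [332. 235.]
stop 0.76 [ 0.569 -0.17   0.04 ] [344. 269.]
specimen 0.61 [ 0.56  -0.135  0.049] [336. 255.]
specimen 0.41 [ 0.558 -0.074  0.012] [328. 246.]
spacer0 0.81 [0.497 0.154 0.028] [287. 186.]
spacer0 0.67 [0.614 0.184 0.028] [326. 173.]
spacer0 0.52 [0.486 0.233 0.024] [279. 170.]
spacer0 0.46 [0.603 0.262 0.026] [317. 159.]
bottle 0.98 [0.694 0.01  0.045] [374. 205.]
dish 0.87 [ 0.377 -0.031  0.008] [249. 247.]
slidebox 0.69 [ 0.677 -0.368  0.029] [430. 345.]
jar 0.93 [0.355 0.398 0.046] [228. 139.]
```

```bash
python3 - <<'E'
import cv2
a=cv2.imread("pics/top0.png"); c=a[140:260,205:405]; cv2.imwrite("pics/c1.png",cv2.resize(c,None,fx=4,fy=4,interpolation=cv2.INTER_CUBIC))
E
```

```text
(no output)
```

View pics/c1.png

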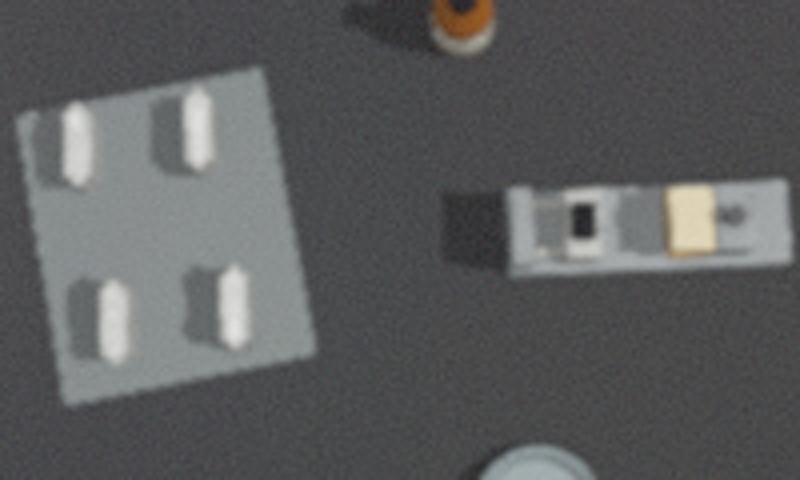

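View pics/side0.png

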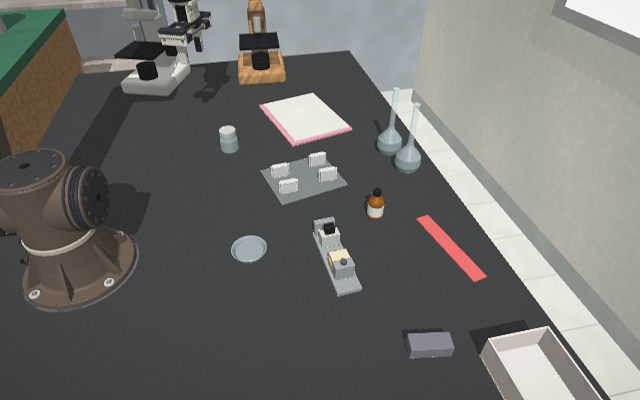

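Request:
{"fn": "servo_tool", "kwargs": {
  "deltas": [
    [-1,0,0,-11,0,0,7.1],
    [-1,0,0,-11,0,0,7.1],
    [-1,0,0,-11,0,0,7.1],
    [-1,0,0,-11,0,0,7.1],
    [-1,0,0,-11,0,0,7.1],
    [-1,0,0,-11,0,0,7.1],
    [-1,0,0,-11,0,0,7.1],
    [-1,0,0,-11,0,0,7.1],
    [-1,0,0,-11,0,0,7.1],
    [-1,0,0,0,0,0,1.2]
  ]
}}

```text
t: 1.93
eef_pos: [0.2842, 0.6132, 0.3282]
ee_rot: [-3.14, 0.004, -1.576]
force: [0.5, 0.5, 1.0]
width: 0.0875
gripper_force: 0.0
```

Request:
{"fn": "servo_tool", "kwargs": {
  "deltas": [
    [-1,30,-20,0,0,0,0],
    [-1,30,-20,0,0,0,0],
    [-1,30,-20,0,0,0,0],
    [-1,30,-20,0,0,0,0],
    [-1,30,-20,0,0,0,0],
    [-1,30,-20,0,0,0,0],
    [-1,30,-20,0,0,0,0],
    [-1,30,-20,0,0,0,0],
    [-1,30,-20,0,0,0,0],
    [-1,30,-20,0,0,0,0],
    [-1,30,-20,0,0,0,0],
    [-1,30,-20,0,0,0,0],
    [-1,30,-20,0,0,0,0],
    [-1,9,-10,0,0,0,0],
    [-1,0,0,0,0,0,0]
  ]
}}

```text
t: 3.18
eef_pos: [0.5555, 0.2111, 0.3247]
ee_rot: [3.141, -0.001, -1.57]
force: [-1.1, 1.0, -0.5]
width: 0.0875
gripper_force: 0.0
```

```bash
python3 - <<'E'
from h import *
f=arm.grab_frame("wrist"); save(f,"w1"); np.save("w1.npy",f,allow_pickle=True); print(f["position"],f["orientation"],np.array(f["K"])[0,0])
for r in arm.recognise("spacer0",f)[:5]:
    w=world(f,r["at"]); print(round(r["conf"],2),w.round(3),proj(f,w).round())
E
```

```text
[0.55451799 0.1377124  0.48211351] [ 2.86420356e+00  8.13285036e-04 -3.14102427e+00] 312.70856344481047
0.85 [0.491 0.235 0.038] [361. 181.]
0.85 [0.61  0.264 0.037] [280. 199.]
0.77 [0.499 0.162 0.035] [357. 129.]
0.77 [0.613 0.188 0.038] [276. 148.]
```

View pics/w1.png

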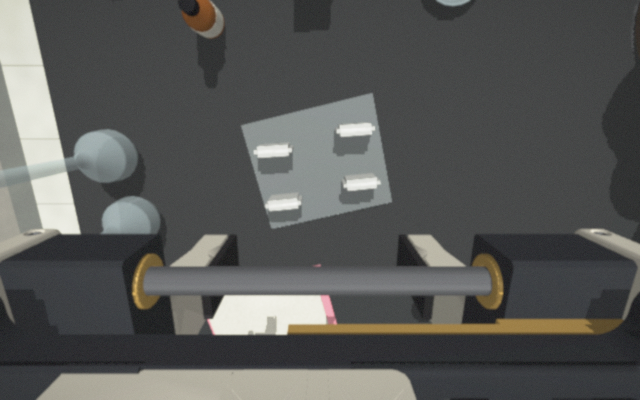

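Request:
{"fn": "servo_tool", "kwargs": {
  "deltas": [
    [-1,30,0,0,0,0,0],
    [-1,30,0,0,0,0,0],
    [-1,30,0,0,0,0,0],
    [-1,30,0,0,0,0,0],
    [-1,30,0,0,0,0,0],
    [-1,30,0,0,0,0,0],
    [-1,30,0,0,0,0,0],
    [-1,10,0,0,0,0,0],
    [-1,0,0,0,0,0,0]
  ]
}}

```text
t: 4.03
eef_pos: [0.5538, -0.0073, 0.3256]
ee_rot: [-3.141, 0.0, -1.57]
force: [0.2, -0.5, -0.3]
width: 0.088
gripper_force: 0.0
```

```bash
python3 - <<'E'
from h import *
f=arm.grab_frame("wrist"); save(f,"w2"); np.save("w2.npy",f,allow_pickle=True); print(f["position"],f["orientation"])
for n in ["vice","jaw","jaw_grip","stop","specimen"]:
  for r in arm.recognise(n,f)[:2]:
    w=world(f,r["at"]); print(n,round(r["conf"],2),w.round(3),proj(f,w).round())
cv2.imwrite("pics/w2c.png",cv2.resize(cv2.cvtColor(f["color"],cv2.COLOR_RGB2BGR)[60:230,220:420],None,fx=4,fy=3.5*4/3.5*0.87,interpolation=cv2.INTER_CUBIC))
# spacer tops in w1
g=np.load("w1.npy",allow_pickle=True).item(); im=g["color"].min(axis=2)
m=(im>185).astype(np.uint8); m[232:]=0; m[:,:200]=0; m[:,420:]=0
n,l,s,c=cv2.connectedComponentsWithStats(m)
for i in range(1,n):
    if s[i,4]<60: continue
    ys,xs=np.where(l==i)
    P=np.array([ray(g,(x,y),.040)[:2] for x,y in zip(xs,ys)]); ev,V=np.linalg.eigh(np.cov(P.T)); d=V[:,1]*np.sign(V[0,1])
    mm=(P-P.mean(0))@V
    print(s[i,4],P.mean(0).round(4),"ang",np.degrees(np.arctan2(d[1],d[0])).round(1),np.ptp(mm,axis=0).round(4), ((P@V).min(0)+(P@V).max(0))/2@V.T)
E
```

```text
[ 0.55277077 -0.08082571  0.48298315] [ 2.86330173e+00  1.62252996e-03 -3.14053440e+00]
vice 0.87 [ 0.561 -0.088  0.01 ] [312. 105.]
jaw 0.59 [ 0.565 -0.063  0.052] [309. 124.]
jaw_grip 0.84 [ 0.566 -0.064  0.05 ] [308. 124.]
stop 0.9 [ 0.569 -0.163  0.052] [305.  42.]
specimen 0.61 [ 0.568 -0.133  0.045] [306.  69.]
388 [0.502  0.1619] ang 3.9 [0.0153 0.0512] [0.50212685 0.16192914]
369 [0.6181 0.1913] ang 3.7 [0.0155 0.0526] [0.61795588 0.19125124]
338 [0.4902 0.2386] ang 5.7 [0.0155 0.0523] [0.49015119 0.2386179 ]
325 [0.6061 0.2698] ang 5.9 [0.0156 0.0524] [0.6060814  0.26976142]
```

View pics/w2c.png

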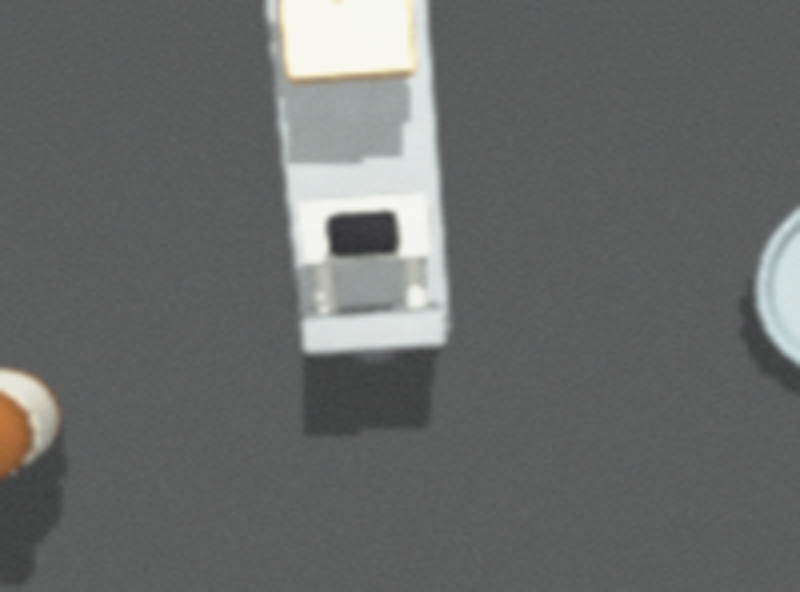

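```bash
python3 - <<'E'
from h import *
f=np.load("w2.npy",allow_pickle=True).item()
def P(n,u,v,z): 
    p=ray(f,(220+u/4,60+v/3.48),z); print(n,p[:2].round(4)); return p[:2]
def L(n,a,b,z):
    p,q=P(n,*a,z),P(n,*b,z); d=p-q; print("   mid",((p+q)/2).round(4),"len",np.linalg.norm(d).round(4),"ang",np.degrees(np.arctan2(d[1],d[0])).round(2))
L("spec+y",(287,81),(413,75),.048)
L("jawface",(298,203),(428,194),.049)
L("griptop",(330,212),(396,209),.072)
L("gripbot",(330,256),(397,253),.072)
L("jawback",(302,262),(429,262),.049)
L("endfront",(302,315),(442,308),.052)
L("endback",(304,350),(446,345),.052)
L("bedleft",(268,0),(293,260),.012)
L("bedright",(429,0),(443,270),.012)
cv2.imwrite("pics/w2s.png",cv2.cvtColor(f["color"],cv2.COLOR_RGB2BGR)[0:60,260:360])
E
```

```text
spec+y [ 0.5869 -0.1151]
spec+y [ 0.5457 -0.1172]
   mid [ 0.5663 -0.1161] len 0.0412 ang 2.99
jawface [ 0.584  -0.0707]
jawface [ 0.5404 -0.0741]
   mid [ 0.5622 -0.0724] len 0.0438 ang 4.46
griptop [ 0.5722 -0.0681]
griptop [ 0.5512 -0.0692]
   mid [ 0.5617 -0.0686] len 0.0211 ang 2.96
gripbot [ 0.5724 -0.0523]
gripbot [ 0.5509 -0.0534]
   mid [ 0.5616 -0.0528] len 0.0216 ang 2.95
jawback [ 0.5831 -0.0484]
jawback [ 0.5398 -0.0484]
   mid [ 0.5615 -0.0484] len 0.0433 ang 0.07
endfront [ 0.5833 -0.0281]
endfront [ 0.5353 -0.0309]
   mid [ 0.5593 -0.0295] len 0.0481 ang 3.34
endback [ 0.5828 -0.0142]
endback [ 0.5337 -0.0163]
   mid [ 0.5583 -0.0152] len 0.0491 ang 2.4
bedleft [ 0.5956 -0.1483]
bedleft [ 0.589  -0.0464]
   mid [ 0.5923 -0.0974] len 0.1021 ang -86.27
bedright [ 0.5397 -0.1483]
bedright [ 0.5335 -0.0423]
   mid [ 0.5366 -0.0953] len 0.1062 ang -86.64
```

Request:
{"fn": "servo_tool", "kwargs": {
  "deltas": [
    [-1,-28,8,20,0,0,0],
    [-1,-28,8,20,0,0,0],
    [-1,-28,9,20,0,0,0],
    [-1,-28,9,20,0,0,0],
    [-1,-28,9,20,0,0,0],
    [-1,-29,9,20,0,0,0],
    [-1,0,0,30,0,0,-4],
    [-1,0,0,30,0,0,0],
    [-1,0,0,30,0,0,0],
    [-1,0,0,25,0,0,0],
    [-1,0,0,10,0,0,0],
    [-1,0,0,0,0,0,0],
    [-1,0,0,0,0,0,0]
  ]
}}

```text
t: 5.42
eef_pos: [0.5024, 0.1631, 0.081]
ee_rot: [3.142, -0.001, -1.499]
force: [0.3, 0.4, 0.8]
width: 0.0877
gripper_force: 0.0
```

```bash
python3 - <<'E'
from h import *
s=arm.get_state(); print(s["eef_pos"],s["ee_rot"])
f=arm.grab_frame("wrist"); save(f,"w3")
for r in arm.recognise("spacer0",f)[:4]:
    w=world(f,r["at"]); print(round(r["conf"],2),w.round(3),proj(f,w).round())
E
```

```text
[0.50238566 0.16314818 0.08102594] [ 3.14153462e+00 -5.23027826e-04 -1.49915112e+00]
0.95 [0.491 0.231 0.034] [325. 306.]
0.9 [0.5   0.155 0.034] [321. 210.]
0.61 [0.6   0.183 0.018] [186. 229.]
```

View pics/w3.png

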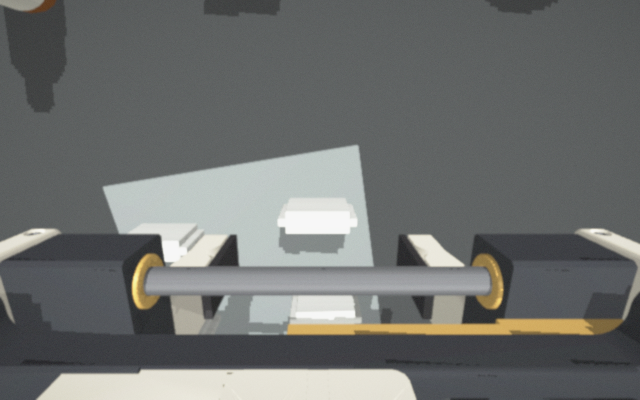

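```bash
python3 - <<'E'
from h import *
f=arm.grab_frame("wrist")
im=f["color"].min(axis=2); print(im[195:256:3,318], im[221,270:285],im[221,350:365])
for uv in [(278,221),(357,221),(318,212),(318,233),(318,223)]: print(uv,ray(f,uv,.040).round(4))
m=(im>215).astype(np.uint8); n,l,s,c=cv2.connectedComponentsWithStats(m); i=l[222,318]
ys,xs=np.where(l==i); P=np.array([ray(f,(x,y),.040)[:2] for x,y in zip(xs,ys)]); print(s[i],cv2.minAreaRect((P*1000).astype(np.float32)))
E
```

```text
[195 219 222 222 223 239 246 246 247 247 247 246 244 132 129 130 131 129
 134 184 191] [192 192 191 193 191 190 191 190 199 224 243 246 246 246 246] [247 246 246 246 246 246 246 243 223 196 191 188 191 192 189]
(278, 221) [0.5291 0.1638 0.04  ]
(357, 221) [0.4758 0.1599 0.04  ]
(318, 212) [0.5026 0.1555 0.04  ]
(318, 233) [0.5015 0.1705 0.04  ]
(318, 223) [0.502  0.1633 0.04  ]
[ 279  197   80   36 2415] ((502.1332702636719, 157.3984375), (53.59927749633789, 24.83772087097168), 4.177516937255859)
```

Request:
{"fn": "servo_tool", "kwargs": {
  "deltas": [
    [-1,0,0,20,0,0,0],
    [-1,0,0,20,0,0,0],
    [-1,0,0,20,0,0,0],
    [-1,0,0,8,0,0,0],
    [-1,0,0,0,0,0,0],
    [1,0,0,0,0,0,0],
    [1,0,0,0,0,0,0],
    [1,0,0,0,0,0,0],
    [1,0,0,0,0,0,0],
    [1,0,0,0,0,0,0],
    [1,0,0,0,0,0,0]
  ],
  "squeeze": 25
}}

```text
t: 6.48
eef_pos: [0.5023, 0.1628, 0.0131]
ee_rot: [-3.141, 0.0, -1.5]
force: [-1.1, 0.4, 4.6]
width: 0.0534
gripper_force: 25.1
```

Request:
{"fn": "servo_tool", "kwargs": {
  "deltas": [
    [1,0,0,-30,0,0,0],
    [1,0,0,-35,0,0,0],
    [1,0,0,-35,0,0,0],
    [1,20,-3,-27,0,0,0.4],
    [1,28,-4.4,0,0,0,0.4],
    [1,28,-4.4,0,0,0,0],
    [1,28,-4.4,0,0,0,0],
    [1,28,-4.4,0,0,0,0],
    [1,28,-4.4,0,0,0,0],
    [1,28,-4.4,0,0,0,0],
    [1,28,-4.4,0,0,0,0],
    [1,28,-4.4,0,0,0,0],
    [1,20,-3,0,0,0,0],
    [1,8,-1.4,0,0,0,0],
    [1,0,0,0,0,0,0],
    [1,0,0,0,0,0,0]
  ]
}}

```text
t: 7.82
eef_pos: [0.5601, -0.1066, 0.1393]
ee_rot: [3.141, 0.0, -1.515]
force: [-0.4, 0.2, -1.5]
width: 0.0537
gripper_force: 25.0
```

```bash
python3 - <<'E'
from h import *
s=arm.get_state(); print(s["eef_pos"],s["ee_rot"],s["width"])
f=arm.grab_frame("wrist"); save(f,"w4"); t=arm.grab_frame("top"); save(t,"t4")
a=cv2.cvtColor(f["color"],cv2.COLOR_RGB2BGR)[0:400,160:480]; b=cv2.cvtColor(t["color"],cv2.COLOR_RGB2BGR)[150:250,325:425]
cv2.imwrite("pics/m4.png",np.hstack([a,cv2.resize(b,(400,400),interpolation=cv2.INTER_CUBIC)]))
E
```

```text
[ 0.56014077 -0.10655511  0.13929882] [ 3.14104547e+00  1.79176607e-04 -1.51541726e+00] 0.053708944556308404
```

View pics/m4.png

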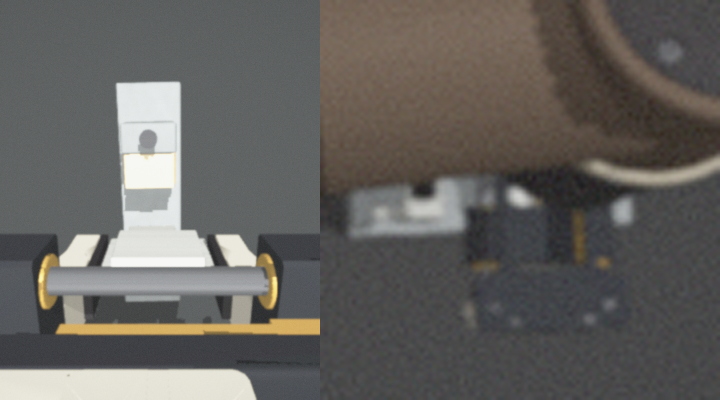

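```bash
python3 - <<'E'
from h import *
f=arm.grab_frame("wrist"); im=f["color"].astype(int)
col=309
print("col",[(v,tuple(im[v,col])) for v in range(148,158)],[(v,tuple(im[v,col])) for v in range(183,196)])
print("row170 L",[(u,tuple(im[170,u])) for u in range(274,288)]); print("R",[(u,tuple(im[170,u])) for u in range(330,345)])
O=np.array([.5648,-.1173]); a=np.radians(3.3); X=np.array([np.cos(a),np.sin(a)]); Y=np.array([-np.sin(a),np.cos(a)])
for uv,z in [((284,189),.048),((333,187.5),.048),((309,188.5),.048),((309,153),.048),((309,152),.048),((277,83),.012),((339.5,82),.012),((280,150),.012),((341,150),.012),((308,83),.012)]:
    p=ray(f,uv,z)[:2]; print(uv,p.round(4),"vice",((p-O)@X).round(4),((p-O)@Y).round(4))
E
```

```text
col [(148, (np.int64(161), np.int64(164), np.int64(164))), (149, (np.int64(160), np.int64(164), np.int64(166))), (150, (np.int64(158), np.int64(163), np.int64(162))), (151, (np.int64(155), np.int64(158), np.int64(156))), (152, (np.int64(164), np.int64(159), np.int64(147))), (153, (np.int64(202), np.int64(188), np.int64(161))), (154, (np.int64(228), np.int64(219), np.int64(184))), (155, (np.int64(242), np.int64(235), np.int64(210))), (156, (np.int64(245), np.int64(241), np.int64(218))), (157, (np.int64(246), np.int64(243), np.int64(224)))] [(183, (np.int64(247), np.int64(247), np.int64(242))), (184, (np.int64(247), np.int64(247), np.int64(242))), (185, (np.int64(247), np.int64(247), np.int64(241))), (186, (np.int64(246), np.int64(243), np.int64(226))), (187, (np.int64(216), np.int64(211), np.int64(189))), (188, (np.int64(176), np.int64(179), np.int64(174))), (189, (np.int64(167), np.int64(174), np.int64(172))), (190, (np.int64(166), np.int64(172), np.int64(171))), (191, (np.int64(168), np.int64(172), np.int64(174))), (192, (np.int64(167), np.int64(173), np.int64(172))), (193, (np.int6
[... 1504 characters left out ...]
341, (np.int64(131), np.int64(136), np.int64(134))), (342, (np.int64(99), np.int64(101), np.int64(101))), (343, (np.int64(96), np.int64(100), np.int64(99))), (344, (np.int64(95), np.int64(99), np.int64(100)))]
(284, 189) [ 0.5874 -0.1158] vice 0.0227 0.0002
(333, 187.5) [ 0.5474 -0.1194] vice -0.0175 -0.0011
(309, 188.5) [ 0.567  -0.1174] vice 0.0022 -0.0002
(309, 153) [ 0.5684 -0.1464] vice 0.002 -0.0292
(309, 152) [ 0.5685 -0.1472] vice 0.002 -0.03
(277, 83) [ 0.5995 -0.1998] vice 0.0299 -0.0843
(339.5, 82) [ 0.5462 -0.2036] vice -0.0236 -0.0851
(280, 150) [ 0.5956 -0.1429] vice 0.0292 -0.0273
(341, 150) [ 0.5404 -0.146 ] vice -0.0261 -0.0273
(308, 83) [ 0.573  -0.2013] vice 0.0034 -0.0843
```

Request:
{"fn": "servo_tool", "kwargs": {
  "deltas": [
    [1,-0.5,-2.4,0,0,0,-0.4],
    [1,-0.5,-2.4,15,0,0,-0.4],
    [1,0,0,25,0,0,0],
    [1,0,0,25,0,0,0],
    [1,0,0,25,0,0,0],
    [1,0,0,15,0,0,0],
    [1,0,0,5,0,0,0],
    [1,0,0,4,0,0,0],
    [1,0,0,2,0,0,0],
    [1,0,0,0,0,0,0],
    [1,0,0,0,0,0,0]
  ]
}}

```text
t: 8.88
eef_pos: [0.566, -0.1049, 0.0246]
ee_rot: [-3.14, 0.0, -1.5]
force: [-0.7, 0.8, -1.0]
width: 0.0535
gripper_force: 25.0
```

Request:
{"fn": "servo_tool", "kwargs": {
  "deltas": [
    [1,0,0.5,1.5,0,0,0],
    [1,0,0.5,1.0,0,0,0],
    [1,0,0,0.5,0,0,0],
    [1,0,0,0,0,0,0]
  ]
}}

```text
t: 9.22
eef_pos: [0.5643, -0.1052, 0.0211]
ee_rot: [-3.141, -0.0, -1.5]
force: [-1.4, 0.8, 4.3]
width: 0.0537
gripper_force: 25.0
```

Request:
{"fn": "servo_tool", "kwargs": {
  "deltas": [
    [-1,0,0,0,0,0,0],
    [-1,0,0,0,0,0,0],
    [-1,0,0,0,0,0,0],
    [-1,0,0,0,0,0,0],
    [-1,0,0,-10,0,0,0],
    [-1,0,0,-23,0,0,0],
    [-1,-15,0,0,0,0,0],
    [-1,-20,0,0,0,0,0],
    [-1,-10,-0.9,0,0,0,0],
    [-1,0,0,0,0,0,0],
    [-1,0,0,0,0,0,0]
  ]
}}

```text
t: 10.13
eef_pos: [0.5621, -0.0598, 0.054]
ee_rot: [-3.141, -0.0, -1.499]
force: [-0.9, 0.1, -0.4]
width: 0.0876
gripper_force: 0.0
```

```bash
python3 - <<'E'
from h import *
s=arm.get_state(); print(s["eef_pos"],s["ee_rot"],s["width"],s["force"])
f=arm.grab_frame("wrist"); save(f,"w5")
a=cv2.cvtColor(f["color"],cv2.COLOR_RGB2BGR)[0:400,160:480]; cv2.imwrite("pics/w5c.png",cv2.resize(a,None,fx=1.5,fy=1.5))
for n in ("spacer0","jaw_grip","specimen"):
  for r in arm.recognise(n,f)[:2]:
    w=world(f,r["at"]); print(n,round(r["conf"],2),w.round(3),proj(f,w).round())
E
```

```text
[ 0.5620785  -0.05984898  0.05395289] [-3.14136468e+00 -4.35152615e-05 -1.49870181e+00] 0.08755609987140146 [-0.86874323  0.0613365  -0.35039292]
spacer0 0.58 [ 0.56  -0.107  0.043] [326. 162.]
jaw_grip 0.83 [ 0.562 -0.069  0.052] [318. 232.]
specimen 0.9 [ 0.572 -0.13   0.045] [306. 116.]
```

View pics/w5c.png

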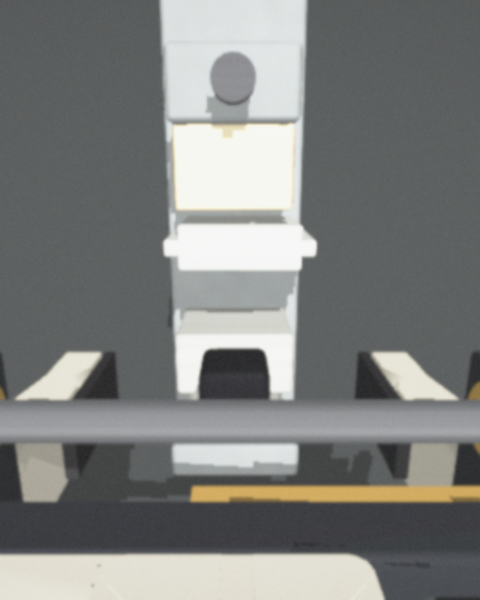

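Request:
{"fn": "servo_tool", "kwargs": {
  "deltas": [
    [1,0,0,-0.5,0,0,0],
    [1,0,0,0,0,0,0],
    [1,0,0,0,0,0,0],
    [1,0,0,0,0,0,0],
    [1,0,0,0,0,0,0],
    [1,0,0,0,0,0,0],
    [1,0,0,0,0,0,0],
    [1,0,0,0,0,0,0]
  ],
  "squeeze": 50
}}

```text
t: 11.0
eef_pos: [0.5619, -0.0603, 0.0541]
ee_rot: [3.142, -0.0, -1.5]
force: [-0.8, -0.0, -0.7]
width: 0.0401
gripper_force: 0.0
```

Request:
{"fn": "servo_tool", "kwargs": {
  "deltas": [
    [1,3,0,0,0,0,0],
    [1,3,0,0,0,0,0],
    [1,3,0,0,0,0,0],
    [1,3,0,0,0,0,0],
    [1,0,0,0,0,0,0]
  ]
}}

```text
t: 11.42
eef_pos: [0.5637, -0.0722, 0.0542]
ee_rot: [-3.14, 0.0, -1.5]
force: [3.0, 4.1, -3.0]
width: 0.0237
gripper_force: 50.0
```

Request:
{"fn": "servo_tool", "kwargs": {
  "deltas": [
    [1,2,0,0,0,0,0],
    [1,2,0,0,0,0,0],
    [1,2,0,0,0,0,0],
    [1,0,0,0,0,0,0]
  ]
}}

```text
t: 11.75
eef_pos: [0.5642, -0.0779, 0.0542]
ee_rot: [-3.14, 0.001, -1.5]
force: [3.6, 4.9, -1.2]
width: 0.0233
gripper_force: 50.0
```

Request:
{"fn": "servo_tool", "kwargs": {
  "deltas": [
    [1,2,0,0,0,0,0],
    [1,2,0,0,0,0,0],
    [1,1,0,0,0,0,0],
    [1,0,0,0,0,0,0]
  ]
}}

```text
t: 12.08
eef_pos: [0.5645, -0.0827, 0.0542]
ee_rot: [-3.14, 0.001, -1.5]
force: [3.6, 5.6, -3.0]
width: 0.0233
gripper_force: 50.0
```

Request:
{"fn": "servo_tool", "kwargs": {
  "deltas": [
    [1,1,0,0,0,0,0],
    [1,1,0,0,0,0,0],
    [1,1,0,0,0,0,0],
    [1,0,0,0,0,0,0]
  ]
}}

```text
t: 12.42
eef_pos: [0.5648, -0.0856, 0.0542]
ee_rot: [-3.14, 0.001, -1.5]
force: [3.9, 5.7, -2.1]
width: 0.0234
gripper_force: 50.0
```

Request:
{"fn": "servo_tool", "kwargs": {
  "deltas": [
    [1,1,0,0,0,0,0],
    [1,1,0,0,0,0,0],
    [1,0,0,0,0,0,0]
  ]
}}

```text
t: 12.67
eef_pos: [0.5649, -0.0875, 0.0542]
ee_rot: [-3.14, 0.001, -1.5]
force: [3.6, 5.7, -1.8]
width: 0.0238
gripper_force: 50.0
```

Request:
{"fn": "servo_tool", "kwargs": {
  "deltas": [
    [1,1,0,0,0,0,0],
    [1,1,0,0,0,0,0],
    [1,0,0,0,0,0,0]
  ]
}}

```text
t: 12.92
eef_pos: [0.5651, -0.0894, 0.0542]
ee_rot: [-3.14, 0.001, -1.5]
force: [2.5, 6.6, -2.2]
width: 0.0232
gripper_force: 50.0
```

```bash
python3 - <<'E'
from h import *
s=arm.get_state(); print(s["eef_pos"],s["ee_rot"],s["width"],s["force"])
f=arm.grab_frame("wrist"); save(f,"w6")
a=cv2.cvtColor(f["color"],cv2.COLOR_RGB2BGR)[0:400,160:480]; cv2.imwrite("pics/w6c.png",cv2.resize(a,None,fx=1.5,fy=1.5))
E
```

```text
[ 0.56509235 -0.0894148   0.05422072] [-3.13964465e+00  8.19856762e-04 -1.49995314e+00] 0.02323739464738859 [ 2.45913495  6.61399324 -2.22194236]
```

View pics/w6c.png

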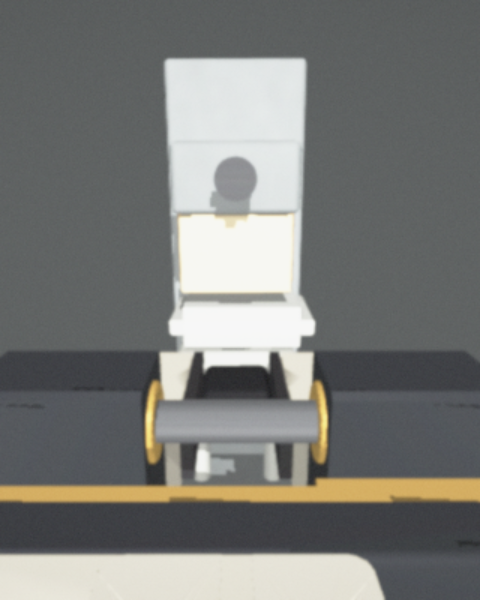

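Request:
{"fn": "servo_tool", "kwargs": {
  "deltas": [
    [1,-4,0,0,0,0,0],
    [1,-6,0,0,0,0,0],
    [1,-6,0,0,0,0,0],
    [1,-5,0,0,0,0,0],
    [1,-2,0,0,0,0,0],
    [-1,0,0,0,0,0,0],
    [-1,0,0,0,0,0,0],
    [-1,0,0,0,0,0,0],
    [-1,0,0,-20,0,0,0],
    [-1,0,0,-30,0,0,0],
    [-1,0,0,-30,0,0,0]
  ],
  "squeeze": 25
}}

```text
t: 13.88
eef_pos: [0.561, -0.068, 0.1341]
ee_rot: [3.138, -0.001, -1.501]
force: [1.3, 0.8, 0.7]
width: 0.0582
gripper_force: 0.0
```

Request:
{"fn": "servo_tool", "kwargs": {
  "deltas": [
    [-1,-20,-5,0,0,0,0],
    [-1,-30,-8,0,0,0,0],
    [-1,-30,-8,0,0,0,0],
    [-1,-30,-8,0,0,0,0],
    [-1,-30,-8,0,0,0,0],
    [-1,-30,-8,0,0,0,0],
    [-1,-30,-9,0,0,0,0],
    [-1,-30,-9,0,0,0,0],
    [-1,-17,-7,20,0,0,0],
    [-1,-5,-1,28,0,0,0],
    [-1,0,0,8,0,0,0],
    [-1,0,0,0,0,0,0],
    [-1,0,0,0,0,0,0]
  ]
}}

```text
t: 14.97
eef_pos: [0.6152, 0.188, 0.0781]
ee_rot: [3.14, -0.001, -1.501]
force: [0.5, 0.3, -0.1]
width: 0.0877
gripper_force: 0.0
```

```bash
python3 - <<'E'
from h import *
s=arm.get_state(); print(s["eef_pos"],s["ee_rot"],s["width"],s["force"])
f=arm.grab_frame("wrist"); save(f,"w7")
im=f["color"].min(axis=2)
m=(im>235).astype(np.uint8); n,l,st,c=cv2.connectedComponentsWithStats(m)
for i in range(1,n):
    if st[i,4]<200: continue
    ys,xs=np.where(l==i); P=np.array([ray(f,(x,y),.040)[:2] for x,y in zip(xs,ys)]); print(st[i],P.mean(0).round(4),cv2.minAreaRect((P*1000).astype(np.float32)))
for r in arm.recognise("spacer0",f)[:4]:
    w=world(f,r["at"]); print(round(r["conf"],2),w.round(3),proj(f,w).round())
E
```

```text
[0.61518193 0.18798578 0.07810269] [ 3.14021665e+00 -1.25489096e-03 -1.50062371e+00] 0.08772124069326166 [ 0.51654225  0.33588393 -0.11170962]
[ 272  219   80   22 1535] [0.6178 0.1911] ((617.9448852539062, 191.1571807861328), (52.84798049926758, 14.992975234985352), 4.033447265625)
0.61 [0.609 0.266 0.024] [317. 312.]
0.57 [0.617 0.185 0.034] [313. 218.]
```

Request:
{"fn": "servo_tool", "kwargs": {
  "deltas": [
    [-1,-3,-3,10,0,0,0],
    [-1,0,0,20,0,0,0],
    [-1,0,0,20,0,0,0],
    [-1,0,0,12,0,0,0],
    [-1,0,0,3,0,0,0],
    [1,0,0,0,0,0,0],
    [1,0,0,0,0,0,0],
    [1,0,0,0,0,0,0],
    [1,0,0,0,0,0,0],
    [1,0,0,0,0,0,0],
    [1,0,0,0,0,0,0],
    [1,0,0,0,0,0,0]
  ],
  "squeeze": 25
}}

```text
t: 16.07
eef_pos: [0.6186, 0.1926, 0.0138]
ee_rot: [-3.141, 0.0, -1.5]
force: [-0.7, 0.5, 3.7]
width: 0.0539
gripper_force: 25.0
```

Request:
{"fn": "servo_tool", "kwargs": {
  "deltas": [
    [1,0,0,-30,0,0,0],
    [1,0,0,-35,0,0,0],
    [1,0,0,-35,0,0,0],
    [1,21,6,-26,0,0,0],
    [1,28,8,0,0,0,0],
    [1,28,8,0,0,0,0],
    [1,28,8,0,0,0,0],
    [1,28,8,0,0,0,0],
    [1,28,8,0,0,0,0],
    [1,28,8,0,0,0,0],
    [1,28,8,0,0,0,0],
    [1,28,8,0,0,0,0],
    [1,18,3,0,0,0,0],
    [1,8,1,0,0,0,0],
    [1,0,0,0,0,0,0],
    [1,0,0,0,0,0,0]
  ]
}}

```text
t: 17.4
eef_pos: [0.5637, -0.0833, 0.1391]
ee_rot: [-3.141, 0.0, -1.501]
force: [0.5, 0.5, -0.6]
width: 0.0536
gripper_force: 25.0
```

```bash
python3 - <<'E'
from h import *
s=arm.get_state(); print(s["eef_pos"],s["ee_rot"],s["width"],s["force"])
f=arm.grab_frame("wrist"); save(f,"w8"); g=arm.grab_frame("side")
a=cv2.cvtColor(f["color"],cv2.COLOR_RGB2BGR)[0:400,160:480]; 
b=cv2.cvtColor(g["color"],cv2.COLOR_RGB2BGR)[195:305,295:383]
cv2.imwrite("pics/w8c.png",np.hstack([cv2.resize(a,None,fx=1.5,fy=1.5),cv2.resize(b,(320,600*320*110//(88*400)//3*2 if 0 else 600),interpolation=cv2.INTER_CUBIC)]))
O=np.array([.5655,-.1173]); t=np.radians(4.0); X=np.array([np.cos(t),np.sin(t)]); Y=np.array([-np.sin(t),np.cos(t)])
for n in ("spacer0","jaw","specimen"):
  for F in (f,g):
   for r in arm.recognise(n,F)[:3]:
    w=world(F,r["at"]); print(n,round(r["conf"],2),w.round(3),"vice",((w[:2]-O)@X).round(4),((w[:2]-O)@Y).round(4))
E
```

```text
[ 0.56367881 -0.08325092  0.13910529] [-3.14136654e+00  1.24522260e-04 -1.50117120e+00] 0.05360013199623263 [ 0.47017325  0.48969913 -0.6001458 ]
spacer0 0.81 [ 0.558 -0.108  0.044] vice -0.0064 0.0102
spacer0 0.78 [ 0.561 -0.093  0.152] vice -0.0029 0.0246
spacer0 0.72 [ 0.555 -0.109  0.048] vice -0.0104 0.0088
spacer0 0.66 [ 0.561 -0.094  0.156] vice -0.0031 0.0232
spacer0 0.6 [0.477 0.229 0.023] vice -0.0638 0.3519
jaw 0.73 [ 0.563 -0.077  0.051] vice 0.0001 0.0408
jaw 0.71 [ 0.563 -0.135  0.01 ] vice -0.0033 -0.0175
jaw 0.73 [ 0.56  -0.072  0.05 ] vice -0.0026 0.0457
jaw 0.38 [ 0.559 -0.135  0.049] vice -0.008 -0.0173
specimen 0.81 [ 0.568 -0.132  0.045] vice 0.0014 -0.0151
specimen 0.49 [ 0.559 -0.135  0.048] vice -0.0074 -0.0167
```

View pics/w8c.png

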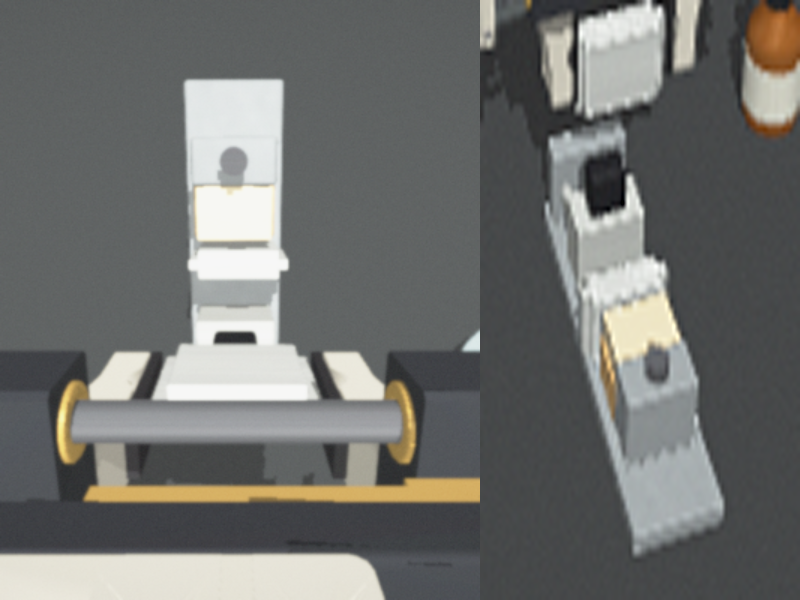

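```bash
python3 - <<'E'
from h import *
f=arm.grab_frame("wrist"); im=f["color"].astype(int)
print([(v,im[v,317].min()) for v in range(155,232)])
for v in (158,161,167,184,185,186,212,213,214): print(v,ray(f,(317,v),.0485).round(4)[:2])
E
```

```text
[(155, np.int64(242)), (156, np.int64(242)), (157, np.int64(240)), (158, np.int64(229)), (159, np.int64(187)), (160, np.int64(145)), (161, np.int64(137)), (162, np.int64(141)), (163, np.int64(138)), (164, np.int64(154)), (165, np.int64(206)), (166, np.int64(241)), (167, np.int64(246)), (168, np.int64(246)), (169, np.int64(246)), (170, np.int64(246)), (171, np.int64(246)), (172, np.int64(247)), (173, np.int64(247)), (174, np.int64(247)), (175, np.int64(247)), (176, np.int64(247)), (177, np.int64(247)), (178, np.int64(247)), (179, np.int64(247)), (180, np.int64(246)), (181, np.int64(246)), (182, np.int64(246)), (183, np.int64(246)), (184, np.int64(243)), (185, np.int64(216)), (186, np.int64(171)), (187, np.int64(159)), (188, np.int64(163)), (189, np.int64(160)), (190, np.int64(162)), (191, np.int64(161)), (192, np.int64(163)), (193, np.int64(163)), (194, np.int64(163)), (195, np.int64(166)), (196, np.int64(161)), (197, np.int64(161)), (198, np.int64(161)), (199, np.int64(164)), (200, np.int64(163)), (201, np.int64(162)), (202, np.int64(146)), (203, np.int64(148)), (204, np.int64(181)), (205, np.int64(206)), (206, np.int64(209)), (207, np.int64(212)), (208, np.int64(212)), (209, np.int64(212)), (210, np.int64(209)), (211, np.int64(213)), (212, np.int64(214)), (213, np.int64(225)), (214, np.int64(239)), (215, np.int64(243)), (216, np.int64(244)), (217, np.int64(243)), (218, np.int64(240)), (219, np.int64(207)), (220, np.int64(119)), (221, np.int64(58)), (222, np.int64(48)), (223, np.int64(43)), (224, np.int64(42)), (225, np.int64(44)), (226, np.int64(44)), (227, np.int64(46)), (228, np.int64(87)), (229, np.int64(152)), (230, np.int64(200)), (231, np.int64(215))]
158 [ 0.5658 -0.1199]
161 [ 0.5657 -0.1175]
167 [ 0.5653 -0.1127]
184 [ 0.5643 -0.0987]
185 [ 0.5643 -0.0979]
186 [ 0.5642 -0.0971]
212 [ 0.5626 -0.0749]
213 [ 0.5626 -0.074 ]
214 [ 0.5625 -0.0731]
```

Request:
{"fn": "servo_tool", "kwargs": {
  "deltas": [
    [1,0.7,0,15,0,0,0],
    [1,0,0,25,0,0,0],
    [1,0,0,25,0,0,0],
    [1,0,0,25,0,0,0],
    [1,0,0,15,0,0,0],
    [1,0,0,5,0,0,0],
    [1,0,0,3,0,0,0],
    [1,0,0,0,0,0,0]
  ]
}}

```text
t: 18.52
eef_pos: [0.5638, -0.0838, 0.0261]
ee_rot: [3.141, -0.0, -1.5]
force: [-0.1, -0.9, -0.5]
width: 0.0539
gripper_force: 25.0
```

Request:
{"fn": "servo_tool", "kwargs": {
  "deltas": [
    [1,0,0,2,0,0,0],
    [1,0,0,1.5,0,0,0],
    [1,0,0,0.8,0,0,0],
    [1,0,0,0,0,0,0]
  ]
}}

```text
t: 18.85
eef_pos: [0.5639, -0.0839, 0.0223]
ee_rot: [-3.141, 0.0, -1.5]
force: [0.6, 0.1, -1.2]
width: 0.0537
gripper_force: 25.0
```

Request:
{"fn": "servo_tool", "kwargs": {
  "deltas": [
    [1,0,0,0.7,0,0,0],
    [1,0,0,0,0,0,0]
  ]
}}

```text
t: 19.02
eef_pos: [0.5639, -0.0839, 0.0217]
ee_rot: [-3.141, -0.0, -1.5]
force: [-0.1, 0.6, 4.4]
width: 0.0538
gripper_force: 25.0
```

Request:
{"fn": "servo_tool", "kwargs": {
  "deltas": [
    [-1,0,0,0,0,0,0],
    [-1,0,0,0,0,0,0],
    [-1,0,0,0,0,0,0],
    [-1,0,0,0,0,0,0],
    [-1,0,0,-10,0,0,0],
    [-1,0,0,-23,0,0,0],
    [-1,-10,0,0,0,0,0],
    [-1,-10,0,0,0,0,0],
    [-1,-3.5,0,0,0,0,0],
    [-1,0,0,0,0,0,0]
  ]
}}

```text
t: 19.85
eef_pos: [0.5616, -0.0595, 0.0539]
ee_rot: [3.141, 0.0, -1.499]
force: [0.4, -0.8, -0.0]
width: 0.0876
gripper_force: 0.0
```

Request:
{"fn": "servo_tool", "kwargs": {
  "deltas": [
    [1,0,0,0,0,0,0],
    [1,0,0,0,0,0,0],
    [1,0,0,0,0,0,0],
    [1,0,0,0,0,0,0],
    [1,0,0,0,0,0,0],
    [1,0,0,0,0,0,0],
    [1,0,0,0,0,0,0],
    [1,0,0,0,0,0,0],
    [1,0,0,0,0,0,0],
    [1,0,0,0,0,0,0],
    [1,0,0,0,0,0,0],
    [1,0,0,0,0,0,0]
  ],
  "squeeze": 55
}}

```text
t: 20.85
eef_pos: [0.5629, -0.0603, 0.0542]
ee_rot: [-3.14, -0.0, -1.5]
force: [3.8, -0.6, -3.0]
width: 0.0235
gripper_force: 55.0
```

Request:
{"fn": "servo_tool", "kwargs": {
  "deltas": [
    [1,2,0,0,0,0,0],
    [1,2,0,0,0,0,0],
    [1,2,0,0,0,0,0],
    [1,2,0,0,0,0,0],
    [1,0,0,0,0,0,0]
  ]
}}

```text
t: 21.27
eef_pos: [0.5634, -0.0679, 0.0542]
ee_rot: [-3.14, 0.001, -1.5]
force: [3.1, 4.1, -2.9]
width: 0.0234
gripper_force: 55.0
```

Request:
{"fn": "servo_tool", "kwargs": {
  "deltas": [
    [1,1,0,0,0,0,0],
    [1,1,0,0,0,0,0],
    [1,0,0,0,0,0,0]
  ]
}}

```text
t: 21.52
eef_pos: [0.5636, -0.0697, 0.0542]
ee_rot: [-3.14, 0.001, -1.5]
force: [3.9, 4.5, -3.0]
width: 0.0232
gripper_force: 55.0
```

Request:
{"fn": "servo_tool", "kwargs": {
  "deltas": [
    [1,0.7,0,0,0,0,0],
    [1,0.7,0,0,0,0,0],
    [1,0,0,0,0,0,0]
  ]
}}

```text
t: 21.77
eef_pos: [0.5637, -0.0709, 0.0542]
ee_rot: [-3.14, 0.001, -1.5]
force: [3.3, 6.1, -1.9]
width: 0.0241
gripper_force: 55.0
```

Request:
{"fn": "servo_tool", "kwargs": {
  "deltas": [
    [1,0.5,0,0,0,0,0],
    [1,0.5,0,0,0,0,0],
    [1,0,0,0,0,0,0]
  ]
}}

```text
t: 22.02
eef_pos: [0.5637, -0.0718, 0.0542]
ee_rot: [-3.14, 0.001, -1.5]
force: [3.1, 5.9, -1.6]
width: 0.0233
gripper_force: 55.0
```

Request:
{"fn": "servo_tool", "kwargs": {
  "deltas": [
    [1,0.5,0,0,0,0,0],
    [1,0.5,0,0,0,0,0],
    [1,0,0,0,0,0,0]
  ]
}}

```text
t: 22.27
eef_pos: [0.5638, -0.0728, 0.0542]
ee_rot: [-3.14, 0.001, -1.5]
force: [3.5, 6.6, -2.2]
width: 0.0234
gripper_force: 55.0
```

Request:
{"fn": "servo_tool", "kwargs": {
  "deltas": [
    [1,0.5,0,0,0,0,0],
    [1,0.5,0,0,0,0,0],
    [1,0,0,0,0,0,0]
  ]
}}

```text
t: 22.52
eef_pos: [0.5639, -0.0737, 0.0542]
ee_rot: [-3.14, 0.001, -1.5]
force: [2.9, 6.5, -2.0]
width: 0.0235
gripper_force: 55.0
```

Request:
{"fn": "servo_tool", "kwargs": {
  "deltas": [
    [1,0.5,0,0,0,0,0],
    [1,0,0,0,0,0,0]
  ]
}}

```text
t: 22.68
eef_pos: [0.5639, -0.074, 0.0542]
ee_rot: [-3.14, 0.001, -1.5]
force: [2.9, 7.8, -1.9]
width: 0.0237
gripper_force: 55.0
```

Request:
{"fn": "servo_tool", "kwargs": {
  "deltas": [
    [1,0.5,0,0,0,0,0],
    [1,0,0,0,0,0,0]
  ]
}}

```text
t: 22.85
eef_pos: [0.5639, -0.0741, 0.0542]
ee_rot: [-3.14, 0.002, -1.5]
force: [2.4, 10.5, -0.4]
width: 0.0233
gripper_force: 55.0
```

```bash
python3 - <<'E'
from h import *
f=arm.grab_frame("wrist"); save(f,"w9")
a=cv2.cvtColor(f["color"],cv2.COLOR_RGB2BGR)[0:400,160:480]; cv2.imwrite("pics/w9c.png",cv2.resize(a,None,fx=1.5,fy=1.5))
E
```

```text
(no output)
```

View pics/w9c.png

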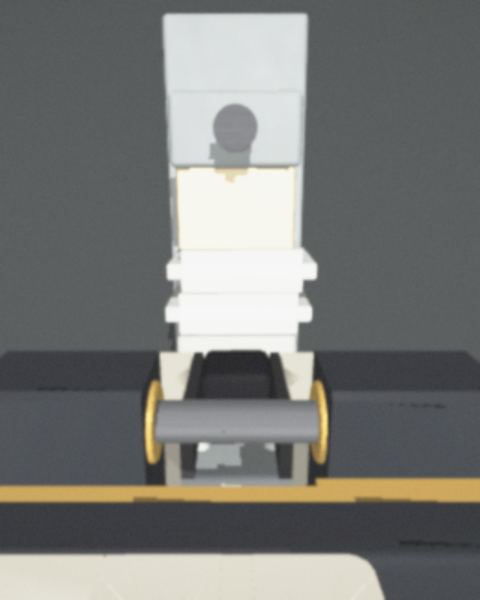

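Request:
{"fn": "servo_tool", "kwargs": {
  "deltas": [
    [1,0.5,0,0,0,0,0],
    [1,0.5,0,0,0,0,0],
    [1,0,0,0,0,0,0],
    [1,0,0,0,0,0,0]
  ]
}}

```text
t: 23.23
eef_pos: [0.5639, -0.0741, 0.0542]
ee_rot: [-3.139, 0.003, -1.5]
force: [1.7, 16.6, -1.0]
width: 0.0234
gripper_force: 55.0
```

Request:
{"fn": "servo_tool", "kwargs": {
  "deltas": [
    [1,0.5,0,0,0,0,0],
    [1,0.3,0,0,0,0,0],
    [1,0,0,0,0,0,0],
    [1,0,0,0,0,0,0]
  ]
}}

```text
t: 23.57
eef_pos: [0.564, -0.0742, 0.0543]
ee_rot: [-3.139, 0.004, -1.5]
force: [0.4, 21.2, 1.5]
width: 0.0235
gripper_force: 55.0
```

Request:
{"fn": "servo_tool", "kwargs": {
  "deltas": [
    [1,0,0,0,0,0,0],
    [1,0,0,0,0,0,0],
    [1,0,0,0,0,0,0],
    [1,0,0,0,0,0,0],
    [1,0,0,0,0,0,0],
    [1,0,0,0,0,0,0]
  ]
}}

```text
t: 24.07
eef_pos: [0.564, -0.0742, 0.0543]
ee_rot: [-3.139, 0.004, -1.5]
force: [0.6, 21.2, 1.7]
width: 0.0235
gripper_force: 55.0
```

```bash
python3 - <<'E'
from h import *
s=arm.get_state(); print(s["t"],s["force"],s["gripper_force"])
if 14<s["force"][1]<30: print(arm.job_done())
E
```

```text
24.0667 [ 0.56812926 21.20760344  1.72143379] 55.003876090049744
the job is handed in; nothing more can be done
None
```

I handed the job in at 24 s with two spacers standing square in the gap and the jaw held about 14 mm in, clamping the block against the stop with roughly 16 N (21 N measured pull less about 5 N of spring); the verdict was not reported.

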